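Load the hardness tester's magazine in order and slide it home

TASK

Load the three steel test pieces into the leaning magazine, same end up as they stand, one after the other and each let go down on the floor of its pocket: first the shortest into pocket 1 (one dot, farthest from the handle post), then the middle one into pocket 2, then the longest into pocket 3. With all three in, slide the carriage fully home against its end stop, the pieces staying seated, and leave the other things on the bench where they are.

Things in the scene. Friction and masses are not known exactly. Their poses are not given: they have to be found in the camera images.
- short: the shortest of three plain round bare-steel test pieces: upright cylinder 28 mm in diameter, 55 mm tall, foot bevelled 1.5 mm wide and 3 mm high, about 266 g, standing loose on the bench; origin at the centre of its underside, z along its axis towards the polished upper end; in a pocket it settles leaning up to 0.2 rad in the play
- medium: the middle of three plain round bare-steel test pieces: upright cylinder 28 mm in diameter, 70 mm tall, foot bevelled 1.5 mm wide and 3 mm high, about 338 g, standing loose on the bench; origin at the centre of its underside, z along its axis towards the polished upper end; in a pocket it settles leaning up to 0.2 rad in the play
- long: the longest of three plain round bare-steel test pieces: upright cylinder 28 mm in diameter, 85 mm tall, foot bevelled 1.5 mm wide and 3 mm high, about 411 g, standing loose on the bench; origin at the centre of its underside, z along its axis towards the polished upper end; in a pocket it settles leaning up to 0.2 rad in the play
- pocket1 (a point): centre of the floor of pocket 1 (1 small dark dot beside it), farthest from the handle post; round pocket 31 mm wide, 26 mm deep, one of four in a row at 64 mm pitch in an aluminium magazine 68 x 250 x 34 mm on the carriage, leaning 30 degrees towards the robot. z out along the pocket (up and towards the robot), y along the row to pocket 1 and the end stop
- pocket2 (a point): centre of the floor of pocket 2 (2 small dark dots beside it), round pocket 31 mm wide, 26 mm deep, one of four in a row at 64 mm pitch in an aluminium magazine 68 x 250 x 34 mm on the carriage, leaning 30 degrees towards the robot. z out along the pocket (up and towards the robot), y along the row to pocket 1 and the end stop
- pocket3 (a point): centre of the floor of pocket 3 (3 small dark dots beside it), round pocket 31 mm wide, 26 mm deep, one of four in a row at 64 mm pitch in an aluminium magazine 68 x 250 x 34 mm on the carriage, leaning 30 degrees towards the robot. z out along the pocket (up and towards the robot), y along the row to pocket 1 and the end stop
- pocket4 (a point): centre of the floor of pocket 4 (4 small dark dots beside it), nearest the handle post, stays empty; round pocket 31 mm wide, 26 mm deep, one of four in a row at 64 mm pitch in an aluminium magazine 68 x 250 x 34 mm on the carriage, leaning 30 degrees towards the robot. z out along the pocket (up and towards the robot), y along the row to pocket 1 and the end stop
- carriage (a joint): travel of the carriage along its rail in m: 0 at the far end of its travel, 0.100 fully home against the end stop; it grows towards the magazine's +y; it slides level with about 6 N of friction and stays where it is left
- handle (a point): point on the axis of the carriage's handle, an upright bare steel post 16 mm in diameter at the end of the carriage behind pocket 4; the point is 17 mm below the top of the post and 72 mm above the bench; plain for 30 mm below this point, 47 mm clear of the magazine; it moves with the carriage; its axes lean like the pockets', y along the rail
- rail: fixed rail plate 120 x 460 mm on the bench, 12 mm thick, with two guide rods, under the carriage, with a white end stop block at its +y end; origin on its underside, midway across and 24 mm towards the end stop from the middle of its length, y along the rail towards the end stop, z up
- ref_disc: bystander: steel reference disc 60 mm in diameter, 12 mm thick; origin at its underside
- loupe: bystander: black eyepiece loupe 28 mm in diameter, 30 mm tall; origin at its underside
- anvil: bystander: small dark steel spot anvil, foot 30 mm in diameter, stem 14 mm, 28 mm tall; origin at its underside
- jar: bystander: squat white jar 50 mm in diameter, 70 mm tall; origin at its underside
- driver: bystander: screwdriver 170 mm long lying on the bench, handle towards its -x; origin at its underside, midway or so along it
- mouse: bystander: black computer mouse, about 80 x 60 x 32 mm; origin at its underside

How it is judged:
By the outcome, as a careful person would: the job done as asked, in the order asked, and still so for the second after the job is handed in, with the robot touching nothing.
It also fails if it takes over 72 s, if anything falls off the work surface, if the arm or the gripper's body presses on something with over 40 N, if the wrist force passes 120 N, or if a joint passes its speed limit or range.

ROBOT

A 7-joint arm with a two-finger parallel gripper is mounted at the origin on the work surface. World frame = base frame: x ahead of the robot, y to its left, z up, the work surface at z = 0. Lengths are in m, angles in rad, forces in N, time in s.
With the tool pointing down it reaches from about 0.425 to 0.925 m from the base axis. Payload 6.8 kg.
Tool frame: the origin (TCP) lies at the very end of the fingers, on their centre line; the grasp point (between the pads) lies 19 mm behind it; z points along the fingers, y is the line along which they close (so a half turn about z gives the same grasp; the last joint's range is limited). The gripper opens to 85 mm and grips with 20 to 120 N. Pads are 22 mm wide; open, the fingers measure 114 mm over their backs; the gripper's body (76 mm by 85 mm) begins 54 mm behind the grasp point. The pads swing forward as they close: fully open they stand 13 mm farther back than shut.
Start: joints at [1.084, 0.477, 0.022, 1.555, -0.011, 1.109, -0.083], TCP at [0.25, -0.627, 0.231] pointing down, gripper open.
Joint ranges: [-2.96, 2.96], [-0.34, 2.1], [-1.41, 1.46], [0.24, 2.44], [-1.37, 4.51], [0.17, 1.92], [-2.96, 2.96]. Speed limits (rad/s): [2.39, 2.39, 3.14, 3.14, 3.14, 3.14, 3.14].

INTERFACE

Orientations are given as a unit quaternion [w, x, y, z].
In Python, from station import bot gives the robot as it stands.
- The arm moves only by the tool nudge_tcp, called as name(argument=value, ...) on one line, values as JSON. Schema: {"type":"object","properties":{"plan":{"type":"string"},"grip_n":{"type":"number"},"only":{"type":"string"},"quiet":{"type":"boolean"},"lines":{"type":"string"}},"required":["plan"],"additionalProperties":false}. plan is a string of 1 to 20 rows, parted by semicolons, with the numbers parted by commas; each row has 5 numbers: dx, dy, dz in units of 20 mm, then a turn about the tool's z in units of 0.25 rad, then the opening from 0.0 (shut) to 1.0 (fully open); each row shifts and turns the commanded pose from where the row before left it, along the tool's axes as they then stand; what a row does not reach is not made up. A row lasts 1/10 s, in which the tool goes at most 0.05 m and 0.15 rad, less where a joint would pass 70% of its speed; a pose out of reach is approached as far as the arm can. The fingers move at their own pace and stop on an object; grip_n is the grip in N (left out, the last holds). Time passes only in rows, so rows that do not move let the fingers close. The tool returns the time, the measured TCP pose, the force, the opening and the grip force at its end. only (a regular expression) keeps the lines of the reply that match it, lines (a string "A,B") keeps lines A to B, and quiet returns only ok. Input that does not fit is refused with a message, and nothing moves.
- bot.get_obs(): the state, without advancing time (a new reading comes with each control period).
- bot.read_camera(name): name is "side" or "top" or "wrist"; returns the picture (384x512x3 uint8, blue, green, red); there is no depth.
- bot.camera_info(name): a dict with "vertical_fov" (degrees; the focal length in pixels is half the picture's height over the tangent of half this angle, whatever the lens; pixels are square), "cx", "cy" (the principal point, pixels), "k1" (the pictures are not rectified: a ray, as slopes to the right and down, at radius r is drawn at 1 + k1 r^2 times it, then the intrinsics apply), "view" (4x4, takes a point from world to camera coordinates); the wrist camera has in their place "hand_eye" (4x4, takes a point from camera to tool coordinates, whose origin is the TCP and whose axes are the flange's). Camera axes: x right, y up, looking along -z (the intrinsics and any distortion apply to the point x, -y, -z); pixel columns grow to the right and rows downward; lengths in m; the calibration is good to about 2 mm. A picture is of the moment at which its call begins: read the wrist's pose just before it. camera_info takes no time and is no camera call.
- bot.hand_in(): hands the job in; it is judged then, once.
The state is a dict: "t": time; "q": joint angles; "joint_vel": joint speeds; "joint_torque": joint torques, N m; "eef_pos": TCP position; "tool_rot": TCP orientation; "contact_force": force on the tool from outside, world axes, zero at the start; "torque": the same for the moment, N m; "gripper_width": opening from 0.0 (shut) to 1.0 (fully open); "grasp_force": force on a finger pad.
Only numpy, scipy, OpenCV 4.12 (cv2) and the standard library are available. Lean on these libraries where they do the work, as an engineer would, in place of code of your own. Each camera call takes 0.05 s, during which the arm holds its last target. There are 200 camera calls.

## Working session

There is one attempt and no reset: what is moved stays moved. The work goes in short steps, Python scripts to look and compute and a tool call to move; the robot and the scene stay as the last step left them, time stands still between calls to the robot, and variables do not carry over. Pictures are saved under pics/ and viewed, at most 13 in all, crops included, and the job is handed in when it is done.

```bash
ls; mkdir -p pics
```

Run:
```python
from station import bot
import cv2,json
o=bot.get_obs(); print(o)
for n in ("side","top","wrist"):
    print(n,bot.camera_info(n)); cv2.imwrite(f"pics/{n}0.png",bot.read_camera(n))
```

```text
pics
station.py
{'t': 0.0, 'q': array([ 1.08391402,  0.47779237,  0.022348  ,  1.55643496, -0.01149365,
        1.10927256, -0.08311425]), 'joint_vel': array([ 5.81621076e-04, -1.02637847e-03, -5.30367857e-05, -3.41874376e-04,
       -1.56086057e-03,  5.16057949e-04,  3.84743554e-04]), 'joint_torque': array([-7.90274044e-04, -5.96464348e+01,  1.60737164e+00, -2.81205654e+01,
        1.23586552e-02,  9.30147566e-03, -6.49811852e-06]), 'eef_pos': array([ 0.24937652, -0.62662695,  0.23033801]), 'tool_rot': array([-8.57513015e-04,  9.82118368e-01,  1.88262373e-01, -2.36225701e-04]), 'contact_force': array([-0.02048234,  0.44505848, -0.01238443]), 'torque': array([-0.01243183,  0.01612555, -0.00570573]), 'grasp_force': 0.0, 'gripper_width': 0.9972198861072888}
side {'vertical_fov': 57.87574561438857, 'cx': 255.97469370078483, 'cy': 188.12004733395813, 'k1': 0.03450118344518524, 'view': array([[ 0.99868282, -0.04653449,  0.0216138 , -0.53138976],
       [ 0.00658578,  0.53402097,  0.84544558, -0.06180213],
       [-0.0508846 , -0.84418964,  0.53362403, -1.00564654],
       [ 0.   
[... 197 characters left out ...]
-0.99992061,  0.00863221, -0.02630612],
       [ 0.98625253, -0.007629  ,  0.16506894, -0.53345348],
       [-0.16498998,  0.01002879,  0.98624426, -1.23844763],
       [ 0.        ,  0.        ,  0.        ,  1.        ]])}
wrist {'vertical_fov': 64.97181389271672, 'cx': 252.62960459199613, 'cy': 191.90209160520556, 'k1': -0.03345619862271597, 'hand_eye': array([[-2.39997417e-04,  9.61024048e-01,  2.76464685e-01,
         6.97263378e-02],
       [ 9.99999806e-01,  7.15949579e-05,  6.19221563e-04,
        -1.55457939e-04],
       [ 5.75293336e-04,  2.76464780e-01, -9.61023878e-01,
        -1.42279182e-01],
       [ 0.00000000e+00,  0.00000000e+00,  0.00000000e+00,
         1.00000000e+00]])}
```

View pics/side0.png

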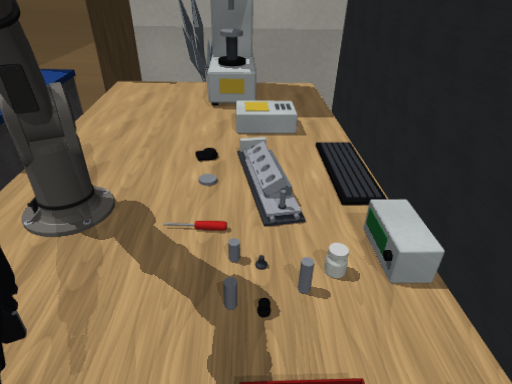

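View pics/top0.png

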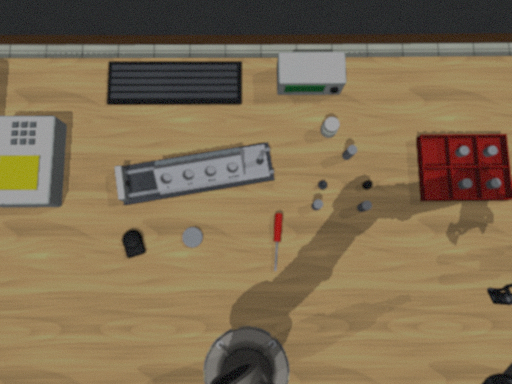

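Side view: cylinders near (234,250), (231,293) and (306,276), with the magazine at (268,170) and handle at (283,195). Top view: the same pieces at (318,203), (364,206) and (349,152). The pockets run from (167,178) to (232,168), the handle is at (262,155) and the end stop is at the left.

Create h.py:
```python
from station import bot
import numpy as np, cv2
from scipy.spatial.transform import Rotation as R
def tool(o=None):
    o=o or bot.get_obs(); T=np.eye(4); T[:3,:3]=R.from_quat(o["tool_rot"],scalar_first=True).as_matrix(); T[:3,3]=o["eef_pos"]; return T
def cam(n,T=None):
    c=bot.camera_info(n); f=192/np.tan(np.radians(c["vertical_fov"]/2))
    K=np.array([[f,0,c["cx"]],[0,f,c["cy"]],[0,0,1]]); D=np.array([c["k1"],0,0,0])
    V=np.linalg.inv(T@c["hand_eye"]) if n=="wrist" else c["view"]
    return K,D,np.diag([1,-1,-1,1])@V          # OpenCV axes
def ray(C,uv):
    K,D,V=C; p=cv2.undistortPoints(np.array([[uv]],float),K,D)[0,0]; Vi=np.linalg.inv(V)
    d=Vi[:3,:3]@[*p,1]; return Vi[:3,3],d/np.linalg.norm(d)
def onz(C,uv,z): o,d=ray(C,uv); return o+d*(z-o[2])/d[2]
def tri(rs):
    A=[np.eye(3)-np.outer(d,d) for o,d in rs]; x=np.linalg.solve(sum(A),sum(a@o for a,(o,d) in zip(A,rs)))
    return x,max(np.linalg.norm(a@(x-o)) for a,(o,d) in zip(A,rs))
def proj(C,P):
    K,D,V=C; return cv2.projectPoints(np.array([P],float),cv2.Rodrigues(V[:3,:3])[0],V[:3,3],K,D)[0][0,0]
def snap(name,n="wrist"):
    T=tool(); im=bot.read_camera(n); cv2.imwrite(f"pics/{name}.png",im); np.save(f"pics/{name}.npy",T); return T,im
def locs(v,T=None):   # world vector -> tool axes
    return (T if T is not None else tool())[:3,:3].T@v
```

Run:
```python
from h import *
np.set_printoptions(precision=4,suppress=True)
C=cam("top");S=cam("side")
for n,a in dict(short=(318,200),med=(364,202),lng=(350,148),p1=(167,178),p4=(232,168),hand=(262,150),stop=(120,182)).items(): print(n,onz(C,a,.06))
for n,a in dict(A=(234,241),B=(230,281),C=(307,261)).items(): print(n,onz(S,a,.06))
print(tool())
```

```text
short [ 0.4785 -0.2128  0.06  ]
med [ 0.4716 -0.346   0.06  ]
lng [ 0.6328 -0.3126  0.06  ]
p1 [0.5467 0.2259 0.06  ]
p4 [0.575  0.0365 0.06  ]
hand [ 0.6286 -0.0521  0.06  ]
stop [0.5359 0.3617 0.06  ]
A [ 0.4691 -0.217   0.06  ]
B [ 0.4619 -0.3398  0.06  ]
C [ 0.6296 -0.2865  0.06  ]
[[ 0.9291  0.3698 -0.0006  0.2494]
 [ 0.3698 -0.9291  0.0012 -0.6268]
 [-0.0001 -0.0014 -1.      0.2306]
 [ 0.      0.      0.      1.    ]]
```

View pics/wrist0.png

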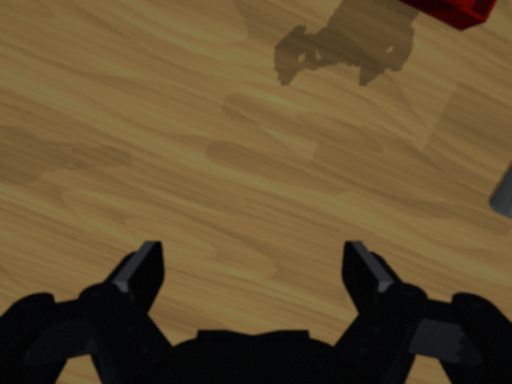

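Wrist view: only bench, with the open fingers at the bottom (tips near (150,245) and (355,245)). Image up is tool +x and image right is tool +y.

Careful with the scale: shifts go in units of 20 mm and turns go in units of 0.25 rad. That gives: 0.029 m is 1.45, -0.026 m is -1.3, 0.095 rad is 0.38.

nudge_tcp(plan="1.45,-1.3,-0.5,0,1;1.45,-1.3,-0.5,0,1;1.45,-1.3,-0.5,0,1;1.45,-1.3,-0.5,0,1;1.45,-1.3,-0.5,0,1;1.45,-1.3,-0.5,0,1;1.45,-1.3,-0.5,0,1;1.45,-1.3,-0.5,0,1;1.45,-1.3,-0.5,0,1;1.45,-1.3,-0.5,0,1;0,0,0,0.38,1;0,0,0,0.38,1;0,0,0,0,1;0,0,0,0,1")

```text
t: 1.55
eef_pos: [0.4227, -0.2784, 0.3311]
tool_rot: [-0.0, 0.995, 0.095, -0.0]
contact_force: [0.2, 0.5, -0.0]
gripper_width: 0.998
grasp_force: 0.0
```

Run:
```python
from h import *
snap("w1"); print(tool())
```

```text
[[ 9.81907069e-01  1.89363069e-01 -3.69190059e-04  4.22684332e-01]
 [ 1.89363147e-01 -9.81907105e-01  1.89072918e-04 -2.78511418e-01]
 [-3.26706914e-04 -2.55563026e-04 -9.99999914e-01  3.31086990e-01]
 [ 0.00000000e+00  0.00000000e+00  0.00000000e+00  1.00000000e+00]]
```

View pics/w1.png

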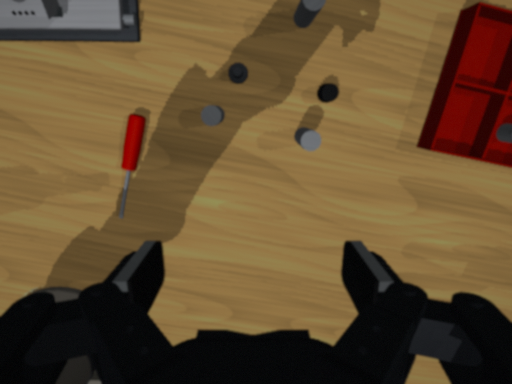

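Wrist view: piece tops at (212,115), (311,140) and (312,5). The anvil is at (238,73), the loupe at (328,92) and the driver at the left. I'll take a second position to measure heights.

nudge_tcp(plan="2,0,0,0,1;2,0,0,0,1;2,0,0,0,1;0,0,0,0,1;0,0,0,0,1")

```text
t: 2.1
eef_pos: [0.541, -0.2556, 0.3305]
tool_rot: [-0.0, 0.995, 0.095, -0.001]
contact_force: [-1.2, 0.1, -0.8]
gripper_width: 1.001
grasp_force: 0.0
```

Run:
```python
from h import *
T,im=snap("w2"); a=cv2.imread("pics/w1.png")
top=np.hstack([cv2.resize(a[70:170,170:350],None,fx=2.2,fy=2.2),cv2.resize(im[150:250,170:350],None,fx=2.2,fy=2.2)])
big=cv2.resize(im,(512,384)); out=np.zeros((600,792,3),np.uint8); out[:220]=top; out[216:600,:512]=big; cv2.imwrite("pics/v2.png",out)
```

```text
(no output)
```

View pics/v2.png

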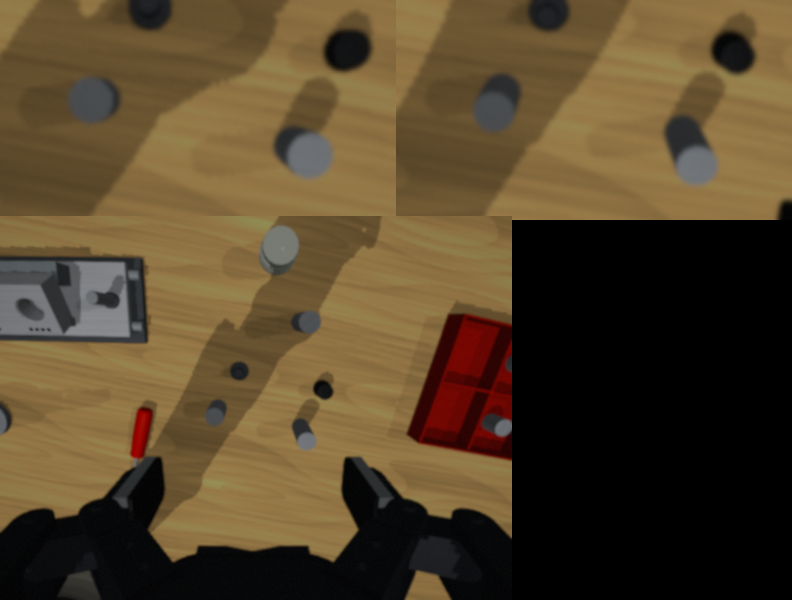

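The lower panel (w2, row offset 216) shows piece tops at (214,200), (306,225) and (309,106). The lit top discs separate clearly from their darker sides. Next I'll segment them.

Add to h.py:
```python
def disc(im,uv,r=16,show=False):   # centre of the lit grey top face near uv
    u,v=map(int,uv); x0,y0=max(u-r,0),max(v-r,0); p=im[y0:v+r,x0:u+r]; hsv=cv2.cvtColor(p,cv2.COLOR_BGR2HSV)
    g=hsv[...,1]<70; t,_=cv2.threshold(hsv[...,2][g].reshape(-1,1),0,255,cv2.THRESH_OTSU)
    m=(g&(hsv[...,2]>t)).astype(np.uint8); n,l,s,c=cv2.connectedComponentsWithStats(m)
    k=1+np.argmax(s[1:,4]); cnt=cv2.findContours((l==k).astype(np.uint8),cv2.RETR_EXTERNAL,cv2.CHAIN_APPROX_NONE)[0][0]
    e=cv2.fitEllipse(cnt); return np.array(e[0])+[x0,y0],np.round(e[1],1),s[k,4],t
```

Run:
```python
from h import *
np.set_printoptions(precision=4,suppress=True)
a,b=cv2.imread("pics/w1.png"),cv2.imread("pics/w2.png"); A,B=cam("wrist",np.load("pics/w1.npy")),cam("wrist",np.load("pics/w2.npy"))
s,t=cv2.imread("pics/side0.png"),cv2.imread("pics/top0.png")
for n,p,q in(("A",(212,115),(214,200)),("B",(311,140),(306,225)),("C",None,(309,106))):
    e=disc(b,q);print(n,e); rs=[ray(B,e[0])]
    if p: f=disc(a,p);print(f); rs.append(ray(A,f[0])); print(tri(rs))
    for h in(.055,.07,.085): print(h,onz(B,e[0],h),p and onz(A,f[0],h), e[1]/301*(0.4727-h))
```

```text
A (array([213.9397, 200.3018]), array([17.1, 18.5]), np.int32(270), 63.0)
(array([210.5835, 115.1774]), array([19.2, 20.3]), np.int32(332), 66.0)
(array([ 0.4678, -0.2117,  0.0549]), np.float64(0.00013924447059750992))
0.055 [ 0.4678 -0.2119  0.055 ] [ 0.4677 -0.2116  0.055 ] [0.0237 0.0257]
0.07 [ 0.4729 -0.213   0.07  ] [ 0.4686 -0.2135  0.07  ] [0.0229 0.0248]
0.085 [ 0.478  -0.2141  0.085 ] [ 0.4694 -0.2154  0.085 ] [0.022  0.0238]
B (array([306.3077, 224.9071]), array([16.7, 18.5]), np.int32(267), 83.0)
(array([310.4337, 140.3602]), array([19.4, 20.5]), np.int32(340), 83.0)
(array([ 0.4616, -0.3487,  0.0707]), np.float64(7.486698630074486e-05))
0.055 [ 0.4559 -0.353   0.055 ] [ 0.4605 -0.3519  0.055 ] [0.0232 0.0257]
0.07 [ 0.4614 -0.349   0.07  ] [ 0.4616 -0.3488  0.07  ] [0.0223 0.0248]
0.085 [ 0.4669 -0.345   0.085 ] [ 0.4627 -0.3457  0.085 ] [0.0215 0.0238]
C (array([309.2527, 105.5203]), array([20.7, 22. ]), np.int32(386), 64.0)
0.055 [ 0.6233 -0.3162  0.055 ] None [0.0287 0.0305]
0.07 [ 0.6228 -0.3136  0.07  ] None [0.0277 0.0294]
0.085 [ 0.6223 -0.3109  0.085 ] None [0.0267 0.0283]
```

nudge_tcp(plan="0,-2.3,0,0,1;0,-2.3,0,0,1;0,-2.3,0,0,1;0,-2.3,0,0,1;0,-2.3,0,0,1;0,-2.3,0,0,1;0,-2.3,0,0,1;0,-2.3,0,0,1;0,0,0,0,1;0,0,0,0,1")

```text
t: 3.15
eef_pos: [0.4711, 0.1052, 0.3316]
tool_rot: [0.001, 0.995, 0.095, 0.0]
contact_force: [0.7, -0.6, 0.4]
gripper_width: 1.001
grasp_force: 0.0
```

```bash
python3 -c "
from h import *
snap('w3')"
```

nudge_tcp(plan="2,0,0,0,1;2,0,0,0,1;0,0,0,0,1;0,0,0,0,1")

```text
t: 3.6
eef_pos: [0.5508, 0.1183, 0.3304]
tool_rot: [0.0, 0.996, 0.093, -0.001]
contact_force: [-0.8, -0.2, 0.4]
gripper_width: 0.998
grasp_force: 0.0
```

Run:
```python
from h import *
T,im=snap("w4"); a=cv2.imread("pics/w3.png"); print(T)
cv2.imwrite("pics/v3.png",np.vstack([a[0:230],im[0:260]]))
```

```text
[[ 9.82841974e-01  1.84441525e-01 -1.72553231e-03  5.50750300e-01]
 [ 1.84440661e-01 -9.82843437e-01 -6.48294856e-04  1.18346100e-01]
 [-1.81550060e-03  3.18913077e-04 -9.99998301e-01  3.30444642e-01]
 [ 0.00000000e+00  0.00000000e+00  0.00000000e+00  1.00000000e+00]]
```

View pics/v3.png

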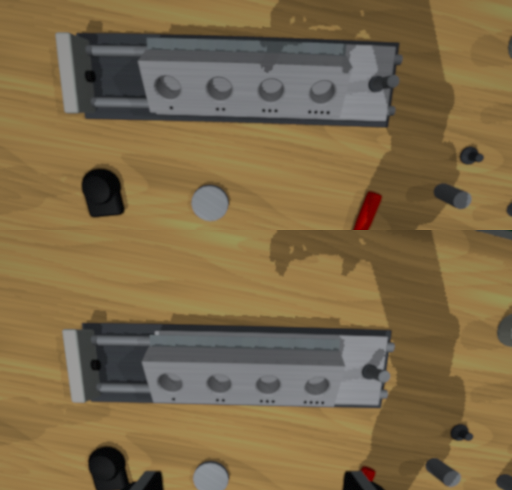

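Upper panel is w3: pockets at (169,86), (219,89), (271,90) and (322,91), one dot under the left one, handle top at (390,81), end stop at far left. Lower panel is w4: pockets at (171,382), (219,383), (268,384) and (317,385), minus 230 rows. Next I'll segment the rims.

Add to h.py:
```python
def rim(im,uv,r=22,k=5):
    u,v=map(int,uv); p=cv2.resize(im[v-r:v+r,u-r:u+r],None,fx=k,fy=k,interpolation=cv2.INTER_CUBIC); g=cv2.GaussianBlur(cv2.cvtColor(p,cv2.COLOR_BGR2GRAY),(7,7),0)
    ref=np.median(g[r*k-3*k:r*k+3*k,:4*k]); lo=np.median(g[r*k-2*k:r*k+2*k,r*k-2*k:r*k+2*k])
    m=(g<(ref+lo)/2).astype(np.uint8); n,l=cv2.connectedComponents(m); m=(l==l[r*k,r*k]).astype(np.uint8)
    c=cv2.convexHull(cv2.findContours(m,cv2.RETR_EXTERNAL,cv2.CHAIN_APPROX_NONE)[0][0]); e=cv2.fitEllipse(c)
    cv2.ellipse(p,e,(0,0,255),1); return (np.array(e[0])+.5)/k-.5+[u-r,v-r],np.round(np.array(e[1])/k,1),round(e[2]),ref,lo,p
```

Run:
```python
from h import *
np.set_printoptions(precision=4,suppress=True)
rows=[]
for w,ps in(("w3",[(169,86),(219,88),(271,90),(322,91)]),("w4",[(171,152),(219,153),(268,154),(317,155)])):
    im=cv2.imread(f"pics/{w}.png"); r=[rim(im,p) for p in ps]; rows.append(np.hstack([x[5] for x in r]))
    for x in r: print(w,*x[:5])
im=cv2.imread("pics/w3.png"); h=cv2.resize(im[55:115,355:415],(220,220)); h2=cv2.resize(cv2.imread("pics/w4.png")[115:175,345:405],(220,220))
v=np.vstack(rows); v=np.vstack([v,np.hstack([h,h2,np.zeros((220,v.shape[1]-440,3),np.uint8)])])[:600,:800]; cv2.imwrite("pics/v4.png",cv2.resize(v,None,fx=.9,fy=.9))
```

```text
w3 [167.0733  86.7427] [24.6 30.9] 115 127.0 112.0
w3 [218.7848  88.2742] [26.7 30.5] 102 126.0 118.0
w3 [270.6286  89.4056] [26.4 30.5] 80 125.0 118.0
w3 [322.0749  91.2112] [25.3 31.9] 73 127.0 120.0
w4 [169.2847 151.9711] [17.  26.3] 106 131.0 79.0
w4 [218.4657 153.0524] [17.8 25.4] 98 129.0 81.0
w4 [267.741  154.2325] [17.9 25.6] 87 129.0 86.0
w4 [316.8236 155.4119] [17.4 26.1] 79 132.0 86.0
```

View pics/v4.png

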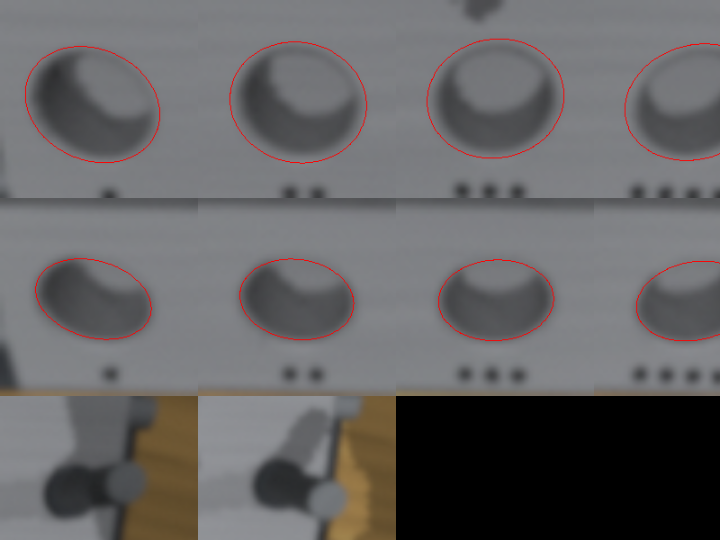

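The red rims fit the pocket mouths well (the w3 ones slightly large but concentric). The bottom crops show the handle top disc. Now I'll triangulate.

Run:
```python
from h import *
np.set_printoptions(precision=4,suppress=True)
C3,C4=[cam("wrist",np.load(f"pics/{w}.npy")) for w in("w3","w4")]
a,b=cv2.imread("pics/w3.png"),cv2.imread("pics/w4.png")
M=[]
for p,q in zip([(169,86),(219,88),(271,90),(322,91)],[(171,152),(219,153),(268,154),(317,155)]):
    x,e=tri([ray(C3,rim(a,p)[0]),ray(C4,rim(b,q)[0])]); M.append(x); print(x,e)
M=np.array(M); print(np.linalg.norm(np.diff(M,axis=0),axis=1)); d=M[0]-M[3]; print("row yaw deg from +y",np.degrees(np.arctan2(-d[0],d[1])))
f,g=disc(a,(393,81),9),disc(b,(383,155),9); print(f,g); print("handle top",tri([ray(C3,f[0]),ray(C4,g[0])]))
y=d/np.linalg.norm(d); y[2]=0; y/=np.linalg.norm(y); n=np.array([-y[1],y[0],0]); z=np.sin(np.pi/6)*n+np.cos(np.pi/6)*np.array([0,0,1]); print("y",y,"lean",n,"z",z)
# dots: face-plane check of lean
T=tool(); print(T[:3,:3], "yaw err", np.degrees(np.arctan2(*(T[:3,:3].T@y)[:2])))
np.savez("mag.npz",M=M,y=y,n=n,z=z)
```

```text
[0.5418 0.2266 0.0832] 0.00038921930968123145
[0.5518 0.1637 0.0819] 0.00033898584681756456
[0.5624 0.1005 0.0843] 0.00030397606407987283
[0.5726 0.0375 0.0835] 0.00018825360696624128
[0.0637 0.064  0.0638]
row yaw deg from +y 9.264708004322808
(array([391.6443,  79.0045]), array([11.1, 17.5]), np.int32(157), 63.0) (array([381.9927, 154.8776]), array([16. , 19.3]), np.int32(169), 104.0)
handle top (array([ 0.5938, -0.0191,  0.1425]), np.float64(8.536988209761671e-05))
y [-0.161  0.987  0.   ] lean [-0.987 -0.161  0.   ] z [-0.4935 -0.0805  0.866 ]
[[ 0.9827  0.1851 -0.0012]
 [ 0.1851 -0.9827 -0.0008]
 [-0.0014  0.0005 -1.    ]] yaw err 178.59688090617277
```

Create to.py:
```python
# prints remaining move in tool axes to a world target: x y z
import sys; from h import *
T=tool(); d=locs(np.array(list(map(float,sys.argv[1:4])))-T[:3,3],T); m=np.load("mag.npz"); yt=T[:3,:3].T@-m["y"]
print("d tool",np.round(d,4),"turn",round(float(np.arctan2(-yt[0],yt[1])),4),"pos",np.round(T[:3,3],4))
```

```text
(no output)
```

nudge_tcp(plan="-0.79,1.715,1,0,1;-0.79,1.715,1,0,1;-0.79,1.715,1,0,1;-0.79,1.715,1,0,1;-0.79,1.715,1,0,1;-0.79,1.715,1,0,1;-0.79,1.715,1,0,1;-0.79,1.715,1,0,1;-0.79,1.715,1,0,1;0,0,0,0.096,1;0,0,0,0,1;0,0,0,0,1")

```text
t: 4.85
eef_pos: [0.4688, -0.2085, 0.1522]
tool_rot: [0.0, 0.997, 0.083, 0.001]
contact_force: [0.4, 0.6, -0.5]
gripper_width: 0.997
grasp_force: 0.0
```

```bash
python3 to.py .4678 -.2117 .028
```

```text
d tool [-0.0017  0.0029  0.1242] turn 0.0042 pos [ 0.4688 -0.2085  0.1522]
```

nudge_tcp(plan="-0.085,0.145,1.5,0,1;0,0,1.6,0,1;0,0,1.6,0,1;0,0,1.5,0,1;0,0,0,0,1;0,0,0,0,0.25;0,0,0,0,0.2;0,0,0,0,0.2;0,0,0,0,0.2;0,0,0,0,0.2;0,0,0,0,0.2", grip_n=30)

```text
t: 5.95
eef_pos: [0.4683, -0.2128, 0.0285]
tool_rot: [0.001, 0.997, 0.082, 0.001]
contact_force: [-1.9, 0.5, 8.1]
gripper_width: 0.302
grasp_force: 33.4
```

```bash
python3 to.py .4678 -.2117 .028
```

```text
d tool [-0.0003 -0.0011  0.0005] turn 0.0029 pos [ 0.4683 -0.2128  0.0285]
```

nudge_tcp(plan="0,0,0,0,0.6;0,0,0,0,0.6;0,0,-0.2,0,0.6;0,0,0,0,0.6;0,0,0,0,0.2;0,0,0,0,0.2;0,0,0,0,0.2;0,0,0,0,0.2;0,0,0,0,0.2", grip_n=30)

```text
t: 6.85
eef_pos: [0.4674, -0.2124, 0.0314]
tool_rot: [0.0, 0.997, 0.082, 0.0]
contact_force: [-1.2, 1.5, 4.3]
gripper_width: 0.304
grasp_force: 29.6
```

Create pk.py:
```python
# pk.py pocket h a b : tool-axes move bringing the grasp point to (a upslope, b out) mm of the pocket mouth
import sys; from h import *
i,a,b=int(sys.argv[1]),*[float(x)/1000 for x in sys.argv[2:4]]; m=np.load("mag.npz"); M=m["M"]; y=m["y"]; z=m["z"]; u=-m["n"]*.866+np.array([0,0,.5])
c=M.mean(0)-(i-2.5)*.064*y                       # straight row fitted through the four mouths
T=tool(); g=T[:3,3]-.019*T[:3,2]; r=g-c; yt=T[:3,:3].T@-y
print("now a,b,y mm",np.round([r@u*1e3,r@z*1e3,r@y*1e3],1),"move",np.round(locs(c+a*u+b*z-g,T),4),"turn",round(float(np.arctan2(-yt[0],yt[1])),4),"F",np.round(bot.get_obs()["contact_force"],1))
```

```bash
python3 pk.py 1 60 55
```

```text
now a,b,y mm [-141.2   43.6 -421.5] move [ 0.1698 -0.421  -0.1104] turn 0.003 F [-1.2  1.5  4.3]
```

nudge_tcp(plan="0,0,-1.5,0,0.2;0,0,-2.25,0,0.2;0,0,-2.25,0,0.2;0,0,-1.5,0,0.2;0,0,0,0,0.2")

```text
t: 7.35
eef_pos: [0.4698, -0.2133, 0.1852]
tool_rot: [0.002, 0.997, 0.082, 0.003]
contact_force: [0.2, -0.1, -3.3]
gripper_width: 0.308
grasp_force: 31.0
```

```bash
python3 pk.py 1 78 16
```

```text
now a,b,y mm [ -62.5  175.7 -422.7] move [ 0.2022 -0.4224  0.0677] turn 0.0028 F [ 0.2 -0.1 -3.3]
```

To row units: -0.0422 m is -2.11, 0.0202 m is 1.01.

nudge_tcp(plan="1.01,-2.11,0,0,0.2;1.01,-2.11,0,0,0.2;1.01,-2.11,0,0,0.2;1.01,-2.11,0,0,0.2;1.01,-2.11,0,0,0.2;1.01,-2.11,0,0,0.2;1.01,-2.11,0,0,0.2;1.01,-2.11,0,0,0.2;1.01,-2.11,0,0,0.2;1.01,-2.11,0,0,0.2;0,0,0,0,0.2;0,0,0,0,0.2")

```text
t: 8.55
eef_pos: [0.5959, 0.2382, 0.1786]
tool_rot: [0.0, 0.996, 0.084, -0.002]
contact_force: [0.4, -0.9, -3.0]
gripper_width: 0.307
grasp_force: 31.0
```

```bash
python3 pk.py 1 78 16
```

```text
now a,b,y mm [105.2  71.4   2.5] move [0.0044 0.0025 0.0615] turn 0.0062 F [ 0.4 -0.9 -3. ]
```

Lower behind the magazine, then pull toward the robot so the far face tilts the piece in the pads.

Careful with the scale: shifts go in units of 20 mm and turns go in units of 0.25 rad. That gives: 0.0215 m is 1.075, 0.02 m is 1.

nudge_tcp(plan="0.22,0.125,1,0,0.2;0,0,1,0,0.2;0,0,1.075,0,0.2;0,0,0,0,0.2;0,0,0,0,0.2", grip_n=25)

```text
t: 9.05
eef_pos: [0.6017, 0.2335, 0.119]
tool_rot: [0.001, 0.997, 0.082, -0.001]
contact_force: [-0.2, 0.0, -2.6]
gripper_width: 0.303
grasp_force: 31.0
```

nudge_tcp(plan="-0.25,0,0,0,0.2;-0.25,0,0,0,0.2;-0.2,0,0,0,0.2;0,0,0,0,0.2")

```text
t: 9.45
eef_pos: [0.5878, 0.233, 0.1204]
tool_rot: [0.0, 0.997, 0.083, 0.0]
contact_force: [0.3, 0.5, -3.6]
gripper_width: 0.305
grasp_force: 31.0
```

```bash
python3 pk.py 1 48 33
```

```text
now a,b,y mm [68.3 25.4 -1.3] move [-0.0214 -0.0014  0.0036] turn 0.0035 F [ 0.3  0.5 -3.6]
```

To row units: -0.006 m is -0.3.

nudge_tcp(plan="-0.3,0,0,0,0.2;-0.3,0,0,0,0.2;0,0,0,0,0.2")

```text
t: 9.75
eef_pos: [0.5794, 0.2316, 0.1218]
tool_rot: [-0.001, 0.997, 0.082, 0.004]
contact_force: [5.3, 0.7, -0.6]
gripper_width: 0.305
grasp_force: 31.3
```

nudge_tcp(plan="-0.3,0,0.05,0,0.2;-0.25,0,0.05,0,0.2;0,0,0,0,0.2")

```text
t: 10.05
eef_pos: [0.5704, 0.2304, 0.1214]
tool_rot: [-0.001, 0.997, 0.082, 0.006]
contact_force: [7.4, 0.7, 7.2]
gripper_width: 0.306
grasp_force: 32.7
```

```bash
python3 pk.py 1 48 33
```

Run:
```python
from h import *
T,im=snap("w5"); s=bot.read_camera("side")
cv2.imwrite("pics/v5.png",np.hstack([im[130:384],np.zeros((254,10,3),np.uint8),cv2.resize(s[100:227,210:337],(254,254))]))
```

```text
now a,b,y mm [53.4 35.2 -1.2] move [-0.0036 -0.0012  0.0046] turn 0.0023 F [7.4 0.7 7.2]
```

View pics/v5.png

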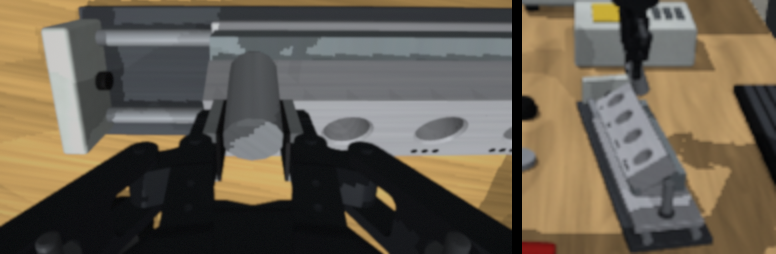

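The wrist picture shows the piece pivoting in the pads against the magazine's far face, with its top disc at (253,268) and foot near (252,185) in the full frame. I'll pull on to get it flush.

To row units: -0.003 m is -0.15.

nudge_tcp(plan="-0.15,0,0,0,0.2;-0.15,0,0,0,0.2;0,0,0,0,0.2;0,0,0,0,0.2")

```text
t: 10.55
eef_pos: [0.564, 0.2293, 0.1208]
tool_rot: [-0.001, 0.997, 0.082, 0.005]
contact_force: [5.6, 0.5, 5.0]
gripper_width: 0.302
grasp_force: 32.5
```

```bash
python3 pk.py 1 48 55
```

```text
now a,b,y mm [47.5 37.9 -1.2] move [-0.0079 -0.0012 -0.0151] turn 0.0022 F [5.6 0.5 5. ]
```

To row units: -0.014 m is -0.7, -0.0105 m is -0.525.

nudge_tcp(plan="-0.3,0,-0.525,0,0.2;-0.4,0,-0.7,0,0.2;0,0,0,0,0.2")

```text
t: 10.85
eef_pos: [0.5455, 0.2265, 0.1442]
tool_rot: [-0.0, 0.997, 0.083, 0.001]
contact_force: [0.5, 0.3, -2.6]
gripper_width: 0.302
grasp_force: 31.6
```

nudge_tcp(plan="-1,0,0.6,0,0.2;-1,0,0.6,0,0.2;0,0,0,0,0.2;0,0,0,0,0.2")

```text
t: 11.25
eef_pos: [0.506, 0.2192, 0.118]
tool_rot: [0.0, 0.997, 0.083, -0.0]
contact_force: [0.9, 0.2, -2.2]
gripper_width: 0.306
grasp_force: 31.6
```

```bash
python3 pk.py 1 0 56
```

Run:
```python
from h import *
T,im=snap("w6"); g=cv2.cvtColor(im,cv2.COLOR_BGR2GRAY)
print(im[90:300:4,240:266:6].mean(1).astype(int).tolist())
c=cam("wrist",T); m=np.load("mag.npz"); n=m["n"]; G=T[:3,3]-.019*T[:3,2]
for f in(0,20,25,30,35):
    p=np.radians(f); ax=np.sin(p)*n+np.cos(p)*np.array([0,0,1]); s=-n*np.cos(p)+np.sin(p)*np.array([0,0,1])
    print(f,"foot far edge",proj(c,G-.0504*ax+.0125*s),"shoulder",proj(c,G-.0474*ax+.014*s),"top far",proj(c,G+.0046*ax+.014*s),"top near",proj(c,G+.0046*ax-.014*s))
```

```text
now a,b,y mm [-4.7 64.8 -1.7] move [ 0.0085 -0.0017  0.0052] turn 0.0037 F [ 0.9  0.2 -2.2]
[[110, 106, 105], [109, 106, 104], [111, 108, 106], [107, 104, 103], [110, 106, 105], [110, 107, 106], [110, 107, 106], [110, 108, 106], [111, 108, 106], [110, 108, 106], [106, 104, 102], [111, 108, 106], [113, 110, 108], [107, 104, 103], [96, 93, 92], [99, 96, 95], [99, 96, 94], [99, 96, 95], [102, 99, 98], [103, 101, 99], [103, 101, 99], [86, 84, 82], [87, 85, 82], [87, 85, 82], [87, 85, 82], [87, 85, 82], [88, 85, 82], [88, 85, 82], [88, 85, 82], [88, 85, 82], [88, 86, 83], [88, 85, 82], [89, 85, 83], [89, 86, 83], [88, 86, 83], [88, 86, 83], [89, 86, 83], [88, 86, 83], [88, 85, 83], [88, 85, 83], [87, 85, 82], [97, 94, 91], [101, 98, 94], [109, 106, 103], [129, 125, 121], [134, 130, 125], [134, 
[... 183 characters left out ...]
663375] top far [253.14024955 240.10225641] top near [252.8975928  296.11534215]
20 foot far edge [253.11066129 179.72794297] shoulder [253.12232035 180.48590759] top far [253.1344874  250.04298101] top near [252.88319686 290.95507844]
25 foot far edge [253.14350368 174.50660754] shoulder [253.15403189 175.70725761] top far [253.13019342 252.95222467] top near [252.88189637 289.19720009]
30 foot far edge [253.17693071 169.62195616] shoulder [253.18619201 171.2886787 ] top far [253.12478391 255.98196575] top near [252.88149596 287.28339764]
35 foot far edge [253.21085527 165.11715948] shoulder [253.21869644 167.27479308] top far [253.11829717 259.10334379] top near [252.88197695 285.22970667]
```

nudge_tcp(plan="0.425,-0.085,0.26,0,0.2;0,0,0,0,0.2;0.2,0,0.35,0,0.2;0.2,0,0.35,0,0.2;0,0,0,0,0.2")

```text
t: 11.8
eef_pos: [0.5225, 0.2233, 0.0977]
tool_rot: [0.0, 0.997, 0.082, -0.001]
contact_force: [-0.8, -0.1, -3.3]
gripper_width: 0.304
grasp_force: 31.5
```

```bash
python3 pk.py 1 0 25
```

```text
now a,b,y mm [-0.2 38.8 -0.3] move [ 0.007  -0.0003  0.0118] turn 0.0027 F [-0.8 -0.1 -3.3]
```

To row units: 0.006 m is 0.3, 0.0035 m is 0.175.

nudge_tcp(plan="0.175,-0.015,0.3,0,0.2;0.175,0,0.3,0,0.2;0,0,0,0,0.2;0,0,0,0,0.2")

```text
t: 12.2
eef_pos: [0.5294, 0.2252, 0.0869]
tool_rot: [-0.0, 0.997, 0.082, -0.0]
contact_force: [-0.2, -0.5, -3.2]
gripper_width: 0.305
grasp_force: 31.6
```

```bash
python3 pk.py 1 0 24
```

```text
now a,b,y mm [ 0.6 25.9  0.4] move [0.0004 0.0004 0.0019] turn 0.0032 F [-0.2 -0.5 -3.2]
```

To row units: 0.0013 m is 0.065, 0.0007 m is 0.035.

nudge_tcp(plan="0.035,0,0.065,0,0.2;0,0,0,0,0.2;0,0,0,0,0.2")

```text
t: 12.5
eef_pos: [0.5297, 0.2253, 0.0862]
tool_rot: [0.0, 0.997, 0.082, -0.0]
contact_force: [-3.4, -0.9, 5.1]
gripper_width: 0.305
grasp_force: 32.2
```

```bash
python3 pk.py 1 0 24
```

```text
now a,b,y mm [ 0.5 25.   0.4] move [0.0001 0.0004 0.0011] turn 0.0031 F [-3.4 -0.9  5.1]
```

nudge_tcp(plan="0.03,0,0.05,0,0.2;0,0,0,0,0.2;0,0,0,0,0.2")

```text
t: 12.8
eef_pos: [0.5296, 0.2253, 0.0859]
tool_rot: [0.001, 0.997, 0.082, -0.001]
contact_force: [-9.6, -1.7, 14.4]
gripper_width: 0.307
grasp_force: 33.3
```

```bash
python3 pk.py 1 0 24
```

```text
now a,b,y mm [ 0.3 24.8  0.5] move [0.0002 0.0005 0.0009] turn 0.0034 F [-9.6 -1.7 14.4]
```

nudge_tcp(plan="0,0,0,0,0.55;0,0,0,0,0.55;0,0,0,0,0.55;0,0,-1,0,0.55;0,0,-2,0,0.55;0,0,-2.25,0,0.6;0,0,0,0,1")

```text
t: 13.5
eef_pos: [0.5343, 0.2277, 0.1961]
tool_rot: [-0.002, 0.997, 0.082, 0.005]
contact_force: [0.7, 0.5, -0.7]
gripper_width: 0.753
grasp_force: 0.0
```

```bash
python3 -c "
from h import *
snap('w7')"; python3 to.py .4615 -.3488 .15
```

```text
d tool [-0.1649  0.556   0.0409] turn 0.0027 pos [0.5329 0.2266 0.1931]
```

View pics/w7.png

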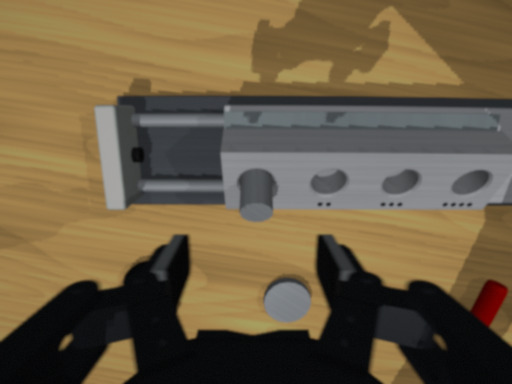

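The short piece sits in pocket 1, top at (257,205). Next is the medium piece.

nudge_tcp(plan="-0.635,2.14,0.15,0,1;-0.635,2.14,0.15,0,1;-0.635,2.14,0.15,0,1;-0.635,2.14,0.15,0,1;-0.635,2.14,0.15,0,1;-0.635,2.14,0.15,0,1;-0.635,2.14,0.15,0,1;-0.635,2.14,0.15,0,1;-0.635,2.14,0.15,0,1;-0.635,2.14,0.15,0,1;-0.635,2.14,0.15,0,1;-0.635,2.14,0.15,0,1;-0.635,2.14,0.15,0,1;0,0,0,0,1;0,0,0,0,1")

```text
t: 15.05
eef_pos: [0.4579, -0.3513, 0.1493]
tool_rot: [-0.001, 0.997, 0.081, -0.001]
contact_force: [-0.1, 0.5, -0.1]
gripper_width: 1.002
grasp_force: 0.0
```

```bash
python3 to.py .4615 -.3488 .043
```

```text
d tool [ 0.0042 -0.0018  0.1063] turn 0.0002 pos [ 0.4579 -0.3513  0.1493]
```

nudge_tcp(plan="0.21,-0.09,1.5,0,1;0,0,1.5,0,1;0,0,1.5,0,1;0,0,0.815,0,1;0,0,0,0,1;0,0,0,0,0.25;0,0,0,0,0.2;0,0,0,0,0.2;0,0,0,0,0.2;0,0,0,0,0.2;0,0,0,0,0.2", grip_n=30)

```text
t: 16.15
eef_pos: [0.4635, -0.3485, 0.0455]
tool_rot: [0.001, 0.997, 0.082, 0.001]
contact_force: [0.1, 0.0, 7.0]
gripper_width: 0.302
grasp_force: 30.2
```

```bash
python3 to.py .4615 -.3488 .043
```

```text
d tool [-0.002  -0.      0.0025] turn 0.0029 pos [ 0.4635 -0.3485  0.0455]
```

nudge_tcp(plan="0,0,-1.5,0,0.2;0,0,-2.25,0,0.2;0,0,-2.25,0,0.2;0,0,-2,0,0.2;0,0,0,0,0.2;0,0,0,0,0.2")

```text
t: 16.75
eef_pos: [0.4625, -0.348, 0.2045]
tool_rot: [0.0, 0.997, 0.082, 0.0]
contact_force: [-0.4, 0.2, -5.1]
gripper_width: 0.309
grasp_force: 31.1
```

```bash
python3 pk.py 2 78 30
```

```text
now a,b,y mm [ -77.7  206.9 -490.6] move [ 0.2247 -0.49    0.0751] turn 0.0028 F [-0.4  0.2 -5.1]
```

nudge_tcp(plan="0.97,-2.04,0,0,0.2;0.97,-2.04,0,0,0.2;0.97,-2.04,0,0,0.2;0.97,-2.04,0,0,0.2;0.97,-2.04,0,0,0.2;0.97,-2.04,0,0,0.2;0.97,-2.04,0,0,0.2;0.97,-2.04,0,0,0.2;0.97,-2.04,0,0,0.2;0.97,-2.04,0,0,0.2;0.97,-2.04,0,0,0.2;0.97,-2.04,0,0,0.2;0,0,0,0,0.2;0,0,0,0,0.2")

```text
t: 18.15
eef_pos: [0.6103, 0.1744, 0.2013]
tool_rot: [0.0, 0.996, 0.084, -0.003]
contact_force: [-0.9, -1.4, -3.5]
gripper_width: 0.303
grasp_force: 31.1
```

```bash
python3 pk.py 2 85 25
```

```text
now a,b,y mm [119.9  89.    1.2] move [0.0021 0.0012 0.0729] turn 0.0066 F [-0.9 -1.4 -3.5]
```

To row units: 0.025 m is 1.25, 0.023 m is 1.15, 0.004 rad is 0.016.

nudge_tcp(plan="0.105,0.06,1.25,0.016,0.2;0,0,1.25,0,0.2;0,0,1.15,0,0.2;0,0,0,0,0.2;0,0,0,0,0.2", grip_n=25)

```text
t: 18.65
eef_pos: [0.6138, 0.1706, 0.1306]
tool_rot: [0.001, 0.997, 0.08, -0.001]
contact_force: [0.3, 0.3, -3.1]
gripper_width: 0.311
grasp_force: 31.1
```

```bash
python3 pk.py 2 48 44
```

```text
now a,b,y mm [87.  26.4 -3.1] move [-0.0426 -0.003   0.0043] turn -0.0024 F [ 0.3  0.3 -3.1]
```

nudge_tcp(plan="-0.3,0,0,0,0.2;-0.3,0,0,0,0.2;-0.3,0,0,0,0.2;-0.3,0,0,0,0.2;0,0,0,0,0.2")

```text
t: 19.15
eef_pos: [0.5926, 0.1687, 0.1337]
tool_rot: [-0.0, 0.997, 0.08, 0.003]
contact_force: [4.4, -0.1, 0.4]
gripper_width: 0.305
grasp_force: 31.0
```

```bash
python3 pk.py 2 48 44
```

```text
now a,b,y mm [70.  39.8 -1.6] move [-0.0212 -0.0015  0.0072] turn -0.001 F [ 4.4 -0.1  0.4]
```

To row units: -0.006 m is -0.3, -0.005 m is -0.25.

nudge_tcp(plan="-0.3,0,0.05,0,0.2;-0.3,0,0.05,0,0.2;-0.25,0,0.1,0,0.2;-0.2,0,0.1,0,0.2;0,0,0,0,0.2")

```text
t: 19.65
eef_pos: [0.5712, 0.1659, 0.1268]
tool_rot: [-0.001, 0.997, 0.08, 0.002]
contact_force: [5.8, 1.6, 5.5]
gripper_width: 0.302
grasp_force: 31.9
```

```bash
python3 pk.py 2 48 44
```

```text
now a,b,y mm [47.9 44.6 -0.9] move [ 0.0004 -0.0009  0.0004] turn -0.0006 F [5.8 1.6 5.5]
```

To row units: -0.021 m is -1.05, -0.02 m is -1.

nudge_tcp(plan="-0.4,0,-0.7,0,0.2;-0.45,0,-0.775,0,0.2;0,0,0,0,0.2;-1,0,0.6,0,0.2;-1.05,0,0.6,0,0.2;0,0,0,0,0.2;0,0,0,0,0.2")

```text
t: 20.35
eef_pos: [0.5111, 0.1551, 0.1294]
tool_rot: [0.001, 0.997, 0.08, -0.002]
contact_force: [1.1, 0.1, -3.7]
gripper_width: 0.307
grasp_force: 30.8
```

```bash
python3 pk.py 2 0 70
```

Run:
```python
from h import *
T,im=snap("w8"); g=cv2.cvtColor(im,cv2.COLOR_BGR2GRAY)
print([(r,int(g[r,248:258].mean())) for r in range(130,200,3)])
c=cam("wrist",T); m=np.load("mag.npz"); n=m["n"]; G=T[:3,3]-.019*T[:3,2]; h=.0645
for f in(20,25,30,35):
    p=np.radians(f); ax=np.sin(p)*n+np.cos(p)*np.array([0,0,1]); s=-n*np.cos(p)+np.sin(p)*np.array([0,0,1])
    print(f,"shoulder",proj(c,G-(h-.003)*ax+.014*s))
```

```text
now a,b,y mm [-3.5 77.2 -1.8] move [ 0.0067 -0.0018  0.0045] turn -0.0005 F [ 1.1  0.1 -3.7]
[(130, 83), (133, 83), (136, 84), (139, 85), (142, 86), (145, 85), (148, 86), (151, 88), (154, 89), (157, 75), (160, 78), (163, 78), (166, 78), (169, 78), (172, 78), (175, 78), (178, 78), (181, 78), (184, 78), (187, 78), (190, 78), (193, 78), (196, 78), (199, 78)]
20 shoulder [252.83248459 166.97875335]
25 shoulder [252.83383429 160.47232452]
30 shoulder [252.83628117 154.26475308]
35 shoulder [252.83990955 148.40028813]
```

nudge_tcp(plan="0.335,-0.09,0.225,0,0.2;0,0,0,0,0.2;0.2,0,0.35,0,0.2;0.2,0,0.35,0,0.2;0,0,0,0,0.2")

```text
t: 20.9
eef_pos: [0.527, 0.1596, 0.1111]
tool_rot: [0.0, 0.997, 0.08, -0.001]
contact_force: [-0.8, 0.1, -4.0]
gripper_width: 0.306
grasp_force: 30.7
```

```bash
python3 pk.py 2 0 40
```

```text
now a,b,y mm [ 1.5 53.2 -0. ] move [ 0.0053 -0.      0.0122] turn -0.0012 F [-0.8  0.1 -4. ]
```

nudge_tcp(plan="0.125,0,0.3,0,0.2;0.14,0,0.3,0,0.2;0,0,0,0,0.2;0,0,0,0,0.2")

```text
t: 21.3
eef_pos: [0.5325, 0.1609, 0.1004]
tool_rot: [-0.0, 0.997, 0.08, 0.0]
contact_force: [0.1, 0.0, -4.4]
gripper_width: 0.306
grasp_force: 30.7
```

```bash
python3 pk.py 2 0 38
```

```text
now a,b,y mm [ 1.  41.2  0.4] move [0.0007 0.0004 0.0033] turn -0.0009 F [ 0.1  0.  -4.4]
```

nudge_tcp(plan="0.035,0,0.065,0,0.2;0,0,0,0,0.2;0,0,0,0,0.2")

```text
t: 21.6
eef_pos: [0.5331, 0.1609, 0.0994]
tool_rot: [-0.0, 0.997, 0.08, 0.0]
contact_force: [-0.7, -0.6, -3.7]
gripper_width: 0.304
grasp_force: 30.8
```

```bash
python3 pk.py 2 0 38
```

```text
now a,b,y mm [ 1.  40.   0.3] move [0.0001 0.0003 0.0022] turn -0.0009 F [-0.7 -0.6 -3.7]
```

To row units: 0.001 m is 0.05, 0.0008 m is 0.04.

nudge_tcp(plan="0.025,0,0.05,0,0.2;0,0,0,0,0.2;0.02,0,0.04,0,0.2;0,0,0,0,0.2;0,0,0,0,0.2")

```text
t: 22.1
eef_pos: [0.5339, 0.1611, 0.0976]
tool_rot: [-0.0, 0.997, 0.08, 0.0]
contact_force: [-1.2, -0.2, -0.1]
gripper_width: 0.305
grasp_force: 31.1
```

```bash
python3 pk.py 2 0 38
```

```text
now a,b,y mm [ 0.8 38.1  0.4] move [-0.0007  0.0004  0.0005] turn -0.0009 F [-1.2 -0.2 -0.1]
```

nudge_tcp(plan="0.02,0,0.04,0,0.2;0,0,0,0,0.2;0,0,0,0,0.2")

```text
t: 22.4
eef_pos: [0.534, 0.1611, 0.0975]
tool_rot: [0.0, 0.997, 0.08, -0.0]
contact_force: [-5.0, -1.9, 9.2]
gripper_width: 0.307
grasp_force: 32.1
```

```bash
python3 pk.py 2 0 38
```

```text
now a,b,y mm [ 0.9 37.9  0.4] move [-0.0008  0.0004  0.0004] turn -0.0009 F [-5.  -1.9  9.2]
```

To row units: -0.045 m is -2.25, -0.04 m is -2.

nudge_tcp(plan="0,0,0,0,0.55;0,0,0,0,0.55;0,0,0,0,0.55;0,0,-1,0,0.55;0,0,-2,0,0.55;0,0,-2.25,0,0.6;0,0,0,0,1")

```text
t: 23.1
eef_pos: [0.5379, 0.1629, 0.2078]
tool_rot: [-0.001, 0.997, 0.08, 0.005]
contact_force: [0.2, -0.7, 0.4]
gripper_width: 0.752
grasp_force: 0.0
```

Run:
```python
from h import *
T,im=snap('w9'); C=cam("wrist",T); m=np.load("mag.npz"); c=m["M"].mean(0)
for i,L in((1,.029),(2,.044)): p=proj(C,c-(i-2.5)*.064*m["y"]+L*m["z"]); print(i,p, *(disc(im,p,26)[:3] if 0<p[0]<512 else ()))
```

```bash
python3 to.py .6223 -.311 .18
```

```text
1 [178.57857747 193.91660288] [172.24342155 189.63077545] [23.8 55.8] 835
2 [255.05104652 207.30670224] [254.64670944 217.90377426] [14.3 31.4] 385
d tool [0.0089 0.4807 0.0245] turn -0.0012 pos [0.5365 0.162  0.2049]
```

To row units: 0.0437 m is 2.185, -0.005 m is -0.25.

nudge_tcp(plan="-0.25,2.185,-0.25,0,1;-0.25,2.185,-0.25,0,1;-0.25,2.185,-0.25,0,1;-0.25,2.185,-0.25,0,1;-0.25,2.185,-0.25,0,1;-0.25,2.185,-0.25,0,1;-0.25,2.185,0,0,1;-0.25,2.185,0,0,1;0,2.185,0,0,1;0,2.185,0,0,1;0,2.185,0,0,1;0,0,0,0,1;0,0,0,0,1")

```text
t: 24.45
eef_pos: [0.5708, -0.3208, 0.2297]
tool_rot: [-0.001, 0.997, 0.079, -0.001]
contact_force: [0.4, 0.6, -0.2]
gripper_width: 0.995
grasp_force: 0.0
```

Run:
```python
from h import *
T,im=snap('w10'); C=cam("wrist",T); B=cam("wrist",np.load("pics/w2.npy")); p=proj(C,[.6223,-.311,.085]); e=disc(im,p,22); print(p,e)
print(tri([ray(C,e[0]),ray(B,(309.25,105.5))]),onz(C,e[0],.085))
```

```bash
python3 to.py .6223 -.311 .058
```

```text
[251.39179833 124.2592685 ] (array([254.00792313, 124.40804291]), array([11.4, 29.8]), np.int32(192), 83.0)
(array([ 0.62227799, -0.31331678,  0.07291589]), np.float64(0.0005285389504911255)) [ 0.62254972 -0.3134278   0.085     ]
d tool [0.0518 0.0006 0.1721] turn -0.0007 pos [ 0.5713 -0.319   0.2302]
```

To row units: 0.04 m is 2, 0.035 m is 1.75.

nudge_tcp(plan="1.275,0.075,0,0,1;1.3,0,0,0,1;0,0,1.75,0,1;0,0,2,0,1;0,0,2,0,1;0,0,1.75,0,1;0,0,1,0,1;0,0,0,0,1;0,0,0,0,0.25;0,0,0,0,0.2;0,0,0,0,0.2;0,0,0,0,0.2;0,0,0,0,0.2;0,0,0,0,0.2", grip_n=30)

```text
t: 25.9
eef_pos: [0.6237, -0.313, 0.0631]
tool_rot: [0.0, 0.997, 0.08, 0.001]
contact_force: [-1.3, 1.5, 6.7]
gripper_width: 0.307
grasp_force: 29.6
```

nudge_tcp(plan="0,0,-1.5,0,0.2;0,0,-2.25,0,0.2;0,0,-2.25,0,0.2;0,0,-2,0,0.2;0,0,0,0,0.2;0,0,0,0,0.2")

```text
t: 26.5
eef_pos: [0.6225, -0.3132, 0.2219]
tool_rot: [0.0, 0.997, 0.08, 0.0]
contact_force: [-1.3, -0.1, -4.7]
gripper_width: 0.307
grasp_force: 31.1
```

```bash
python3 pk.py 3 93 33
```

```text
now a,b,y mm [  72.6  140.1 -418. ] move [ 0.0707 -0.4181  0.0823] turn -0.0011 F [-1.3 -0.1 -4.7]
```

nudge_tcp(plan="0.34,-2.09,0,0,0.2;0.34,-2.09,0,0,0.2;0.34,-2.09,0,0,0.2;0.34,-2.09,0,0,0.2;0.34,-2.09,0,0,0.2;0.34,-2.09,0,0,0.2;0.34,-2.09,0,0,0.2;0.34,-2.09,0,0,0.2;0.34,-2.09,0,0,0.2;0.34,-2.09,0,0,0.2;0,0,0,0,0.2;0,0,0,0,0.2", grip_n=40)

```text
t: 27.7
eef_pos: [0.6211, 0.1117, 0.2189]
tool_rot: [0.0, 0.997, 0.082, -0.002]
contact_force: [-1.0, -1.1, -3.9]
gripper_width: 0.296
grasp_force: 41.6
```

```bash
python3 pk.py 3 94 40
```

```text
now a,b,y mm [129.2 104.    1.6] move [0.0018 0.0016 0.073 ] turn 0.0026 F [-1.  -1.1 -3.9]
```

To row units: 0.025 m is 1.25, 0.022 m is 1.1.

nudge_tcp(plan="0.09,0.08,1.25,0,0.2;0,0,1.25,0,0.2;0,0,1.1,0,0.2;0,0,0,0,0.2;0,0,0,0,0.2")

```text
t: 28.2
eef_pos: [0.6245, 0.1076, 0.1487]
tool_rot: [0.0, 0.997, 0.08, -0.001]
contact_force: [-0.4, -0.3, -4.6]
gripper_width: 0.301
grasp_force: 41.6
```

```bash
python3 pk.py 3 48 62
```

```text
now a,b,y mm [96.4 41.9 -3. ] move [-0.052  -0.0029  0.0069] turn -0.0025 F [-0.4 -0.3 -4.6]
```

nudge_tcp(plan="-0.3,-0.1,0,0,0.2;-0.3,0,0,0,0.2;-0.3,0,0,0,0.2;-0.3,0,0,0,0.2;0,0,0,0,0.2")

```text
t: 28.7
eef_pos: [0.6021, 0.1081, 0.1513]
tool_rot: [-0.001, 0.997, 0.081, 0.002]
contact_force: [3.7, 2.6, 0.4]
gripper_width: 0.296
grasp_force: 41.6
```

```bash
python3 pk.py 3 48 62
```

```text
now a,b,y mm [78.6 55.2  1.1] move [-0.0299  0.0011  0.0093] turn -0.0005 F [3.7 2.6 0.4]
```

To row units: -0.006 m is -0.3, 0.003 m is 0.15.

nudge_tcp(plan="-0.3,0,0.05,0,0.2;-0.3,0,0.05,0,0.2;-0.3,0,0.1,0,0.2;-0.3,0,0.1,0,0.2;-0.3,0,0.15,0,0.2;0,0,0,0,0.2;0,0,0,0,0.2")

```text
t: 29.4
eef_pos: [0.571, 0.1023, 0.1404]
tool_rot: [0.0, 0.997, 0.08, -0.0]
contact_force: [2.7, 1.6, 2.0]
gripper_width: 0.301
grasp_force: 42.4
```

```bash
python3 pk.py 3 48 62
```

```text
now a,b,y mm [45.8 61.5  0.4] move [ 0.0017  0.0004 -0.0015] turn -0.0009 F [2.7 1.6 2. ]
```

nudge_tcp(plan="-0.4,0,-0.7,0,0.2;-0.5,0,-0.875,0,0.2;0,0,0,0,0.2;-0.95,0,0.575,0,0.2;-0.95,0,0.575,0,0.2;0,0,0,0,0.2;0,0,0,0,0.2")

```text
t: 30.1
eef_pos: [0.5144, 0.0927, 0.1474]
tool_rot: [0.001, 0.997, 0.08, -0.002]
contact_force: [-0.1, 0.6, -4.2]
gripper_width: 0.299
grasp_force: 41.8
```

```bash
python3 pk.py 3 0 88
```

Run:
```python
from h import *
T,im=snap("w11"); g=cv2.cvtColor(im,cv2.COLOR_BGR2GRAY)
print([(r,int(g[r,248:258].mean())) for r in range(115,190,3)])
c=cam("wrist",T); m=np.load("mag.npz"); n=m["n"]; G=T[:3,3]-.019*T[:3,2]; h=.0821
for f in(20,25,30,35):
    p=np.radians(f); ax=np.sin(p)*n+np.cos(p)*np.array([0,0,1]); s=-n*np.cos(p)+np.sin(p)*np.array([0,0,1])
    print(f,"shoulder",proj(c,G-(h-.003)*ax+.014*s))
```

```text
now a,b,y mm [-0.4 96.2 -0. ] move [ 0.0045 -0.      0.0069] turn -0.001 F [-0.1  0.6 -4.2]
[(115, 112), (118, 83), (121, 82), (124, 83), (127, 84), (130, 96), (133, 104), (136, 85), (139, 77), (142, 82), (145, 82), (148, 82), (151, 82), (154, 82), (157, 82), (160, 83), (163, 82), (166, 83), (169, 82), (172, 82), (175, 82), (178, 82), (181, 82), (184, 82), (187, 82)]
20 shoulder [252.78302834 152.53372344]
25 shoulder [252.77704826 144.04571932]
30 shoulder [252.77199414 135.74396609]
35 shoulder [252.767965   127.66177394]
```

nudge_tcp(plan="0.225,0,0.345,0,0.2;0.2,0,0.35,0,0.2;0.2,0,0.35,0,0.2;0,0,0,0,0.2;0,0,0,0,0.2")

```text
t: 30.65
eef_pos: [0.5276, 0.0948, 0.127]
tool_rot: [0.0, 0.997, 0.08, -0.001]
contact_force: [-1.4, -2.0, -7.0]
gripper_width: 0.304
grasp_force: 42.4
```

```bash
python3 pk.py 3 0 58
```

```text
now a,b,y mm [ 1.  71.9 -0. ] move [ 0.0061 -0.      0.0125] turn -0.0013 F [-1.4 -2.  -7. ]
```

To row units: 0.006 m is 0.3, 0.003 m is 0.15.

nudge_tcp(plan="0.15,0,0.3,0,0.2;0.15,0,0.3,0,0.2;0,0,0,0,0.2;0,0,0,0,0.2")

```text
t: 31.05
eef_pos: [0.5341, 0.096, 0.1158]
tool_rot: [0.0, 0.997, 0.08, -0.001]
contact_force: [-1.7, -1.8, -6.8]
gripper_width: 0.296
grasp_force: 42.4
```

```bash
python3 pk.py 3 0 56
```

```text
now a,b,y mm [ 1.  58.9  0.1] move [0.0006 0.0001 0.003 ] turn -0.0013 F [-1.7 -1.8 -6.8]
```

nudge_tcp(plan="0.035,0,0.065,0,0.2;0,0,0,0,0.2;0,0,0,0,0.2")

```text
t: 31.35
eef_pos: [0.5347, 0.0962, 0.1149]
tool_rot: [0.0, 0.997, 0.08, -0.0]
contact_force: [-4.0, -4.1, -4.4]
gripper_width: 0.302
grasp_force: 42.6
```

```bash
python3 pk.py 3 0 56
```

```text
now a,b,y mm [ 1.1 57.9  0.2] move [-0.      0.0002  0.0022] turn -0.0012 F [-4.  -4.1 -4.4]
```

To row units: 0.001 m is 0.05, 0.0008 m is 0.04.

nudge_tcp(plan="0.025,0,0.05,0,0.2;0,0,0,0,0.2;0.02,0,0.04,0,0.2;0,0,0,0,0.2;0,0,0,0,0.2")

```text
t: 31.85
eef_pos: [0.5356, 0.0964, 0.1132]
tool_rot: [0.0, 0.997, 0.08, -0.0]
contact_force: [-4.7, -2.9, -3.9]
gripper_width: 0.302
grasp_force: 42.7
```

```bash
python3 pk.py 3 0 56
```

```text
now a,b,y mm [ 1.1 55.9  0.3] move [-0.001   0.0003  0.0005] turn -0.0011 F [-4.7 -2.9 -3.9]
```

To row units: 0.0008 m is 0.04, 0.0004 m is 0.02.

nudge_tcp(plan="0.02,0,0.04,0,0.2;0,0,0,0,0.2;0.01,0,0.02,0,0.2;0,0,0,0,0.2;0,0,0,0,0.2")

```text
t: 32.35
eef_pos: [0.536, 0.0965, 0.1123]
tool_rot: [0.0, 0.997, 0.08, -0.0]
contact_force: [-5.9, -3.2, 0.1]
gripper_width: 0.298
grasp_force: 43.1
```

```bash
python3 pk.py 3 0 56
```

```text
now a,b,y mm [ 1.  55.   0.3] move [-0.0014  0.0003 -0.0004] turn -0.0011 F [-5.9 -3.2  0.1]
```

nudge_tcp(plan="0.02,0,0.04,0,0.2;0,0,0,0,0.2;0,0,0,0,0.2")

```text
t: 32.65
eef_pos: [0.5361, 0.0965, 0.1123]
tool_rot: [0.001, 0.997, 0.08, -0.001]
contact_force: [-10.8, -4.0, 8.3]
gripper_width: 0.301
grasp_force: 44.0
```

```bash
python3 pk.py 3 0 56
```

```text
now a,b,y mm [ 1.  54.8  0.3] move [-0.0015  0.0003 -0.0005] turn -0.0012 F [-10.8  -4.    8.3]
```

To row units: -0.02 m is -1, -0.045 m is -2.25.

nudge_tcp(plan="0,0,0,0,0.55;0,0,0,0,0.55;0,0,0,0,0.55;0,0,-1,0,0.55;0,0,-2,0,0.55;0,0,-2.25,0,0.6;0,1.5,-1,0,0.2;0,1.5,0,0,0.2;0,1.5,0,0,0.2;0,0,0,0,0.2;0,0,0,0,0.2")

```text
t: 33.75
eef_pos: [0.552, 0.0079, 0.2365]
tool_rot: [-0.0, 0.997, 0.08, 0.001]
contact_force: [0.4, -0.0, 0.1]
gripper_width: 0.198
grasp_force: 0.0
```

Run:
```python
from h import *
T,im=snap('w12'); t=bot.read_camera("top"); s=bot.read_camera("side"); cv2.imwrite("pics/side12.png",s); cv2.imwrite("pics/top12.png",t); print(T[:3,3])
cv2.imwrite("pics/v12.png",np.hstack([cv2.resize(im,(640,480))[:,:], np.vstack([cv2.resize(s[120:220,235:315],(160,200)),cv2.resize(t[140:210,110:280],(160,66)),np.zeros((214,160,3),np.uint8)])]))
```

```text
[0.55200509 0.0078721  0.23647375]
```

View pics/v12.png

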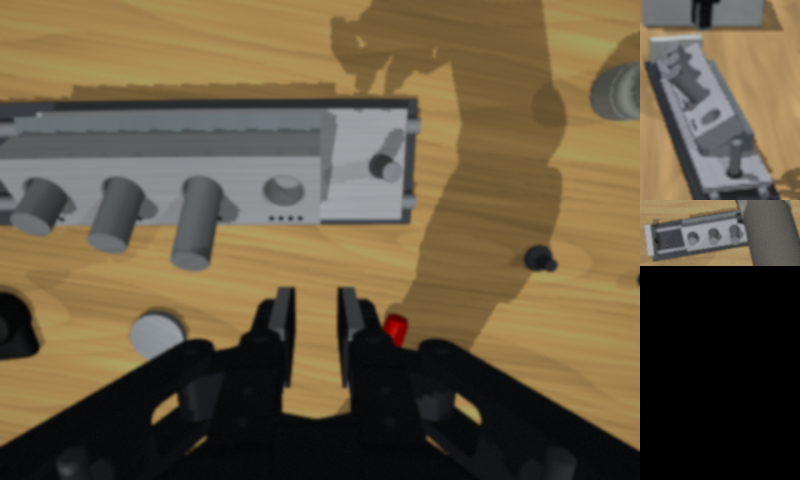

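All three stand in pockets 1 to 3 (tops at about (38,222), (108,240) and (190,260)). The handle's top disc is at (392,172) in this scaled view, which is (313.5,137.5) in the full frame.

Run:
```python
from h import *
np.set_printoptions(precision=4,suppress=True)
T=np.load("pics/w12.npy"); C=cam("wrist",T); im=cv2.imread("pics/w12.png"); e=disc(im,(314,138),9); print(e)
rs=[ray(C,(313.5,137.5)),ray(cam("wrist",np.load("pics/w4.npy")),(384.4,146.5)),ray(cam("wrist",np.load("pics/w3.npy")),(393.2,81))]
x,r=tri(rs); print(x,r,[onz(k,p,.089) for k,p in((C,(313.5,137.5)),(C,e[0]))])
m=np.load("mag.npz"); d=x-m["M"].mean(0); print("along",d@m["y"],"s",-d@m["n"])
```

```bash
python3 to.py .59 -.046 .05
```

```text
(array([314.58  , 138.3882]), array([17. , 20.6]), np.int32(280), 104.0)
[ 0.6008 -0.0427  0.0906] 0.0005477881586222656 [array([ 0.6011, -0.0427,  0.089 ]), array([ 0.6005, -0.0439,  0.089 ])]
along -0.17954857177201441 s 0.014922681944751173
d tool [0.0289 0.0613 0.1862] turn 0.0013 pos [0.5514 0.0097 0.2362]
```

nudge_tcp(plan="1,1.5,1.5,0,0.6;1.015,1.5,1.5,0,0.6;0,0,1,0,0.6;0,0,0,0,0.6;0,0,0,0,0.6")

```text
t: 34.4
eef_pos: [0.6007, -0.043, 0.1564]
tool_rot: [-0.001, 0.997, 0.081, -0.0]
contact_force: [-0.0, 0.3, -0.1]
gripper_width: 0.597
grasp_force: 0.0
```

```bash
python3 to.py .6008 -.043 .053
```

```text
d tool [0.0002 0.0002 0.1034] turn 0.0013 pos [ 0.6007 -0.043   0.1564]
```

To row units: 0.03 m is 1.5, 0.0125 m is 0.625.

nudge_tcp(plan="0,0,1.5,0,0.6;0,0,1.5,0,0.6;0,0,1.5,0,0.6;0,0,0.625,0,0.6;0,0,0,0,0.6;0,0,0,0,0.1;0,0,0,0,0.1;0,0,0,0,0.05;0,0,0,0,0.05;0,0,0,0,0.05;0,0,0,0,0.05;0,0,0,0,0.05", grip_n=40)

```text
t: 35.6
eef_pos: [0.6021, -0.0441, 0.0557]
tool_rot: [-0.0, 0.997, 0.08, 0.002]
contact_force: [-1.3, 1.4, 5.9]
gripper_width: 0.174
grasp_force: 38.9
```

nudge_tcp(plan="0,-0.15,0,0,0.05;0,-0.25,0,0,0.05;0,-0.3,0,0,0.05;0,-0.3,0,0,0.05;0,0,0,0,0.05")

```text
t: 36.1
eef_pos: [0.5991, -0.0258, 0.0556]
tool_rot: [0.001, 0.997, 0.08, 0.002]
contact_force: [-0.3, -1.4, 6.4]
gripper_width: 0.171
grasp_force: 39.3
```

```bash
python3 pk.py 4 0 0
```

```text
now a,b,y mm [  9.5 -15.4 -66.6] move [-0.016  -0.0665 -0.0088] turn -0.0016 F [-0.3 -1.4  6.4]
```

To row units: -0.006 m is -0.3, -0.003 m is -0.15.

nudge_tcp(plan="0,-0.3,0,0,0.05;0,-0.3,0,0,0.05;0,-0.3,0,0,0.05;0,-0.3,0,0,0.05;0,-0.3,0,0,0.05;0,-0.3,0,0,0.05;0,-0.3,0,0,0.05;0,-0.3,0,0,0.05;0,-0.3,0,0,0.05;0,-0.3,0,0,0.05;0,-0.15,0,0,0.05;0,0,0,0,0.05;0,0,0,0,0.05")

```text
t: 37.4
eef_pos: [0.589, 0.0361, 0.0556]
tool_rot: [0.001, 0.997, 0.08, 0.002]
contact_force: [-1.9, -2.7, 6.5]
gripper_width: 0.173
grasp_force: 39.5
```

Run:
```python
from h import *
s=bot.read_camera("side"); cv2.imwrite("pics/side13.png",s)
```

```bash
python3 pk.py 4 0 0
```

```text
now a,b,y mm [  9.5 -15.4  -3.9] move [-0.0159 -0.0038 -0.0087] turn -0.002 F [-0.9 -2.9  7.9]
```

To row units: -0.003 m is -0.15, -0.002 m is -0.1.

nudge_tcp(plan="0,-0.15,0,0,0.05;0,-0.15,0,0,0.05;0,-0.1,0,0,0.05;0,0,0,0,0.05")

```text
t: 37.85
eef_pos: [0.5878, 0.0431, 0.0556]
tool_rot: [0.001, 0.997, 0.079, 0.002]
contact_force: [-0.7, -4.2, 7.0]
gripper_width: 0.173
grasp_force: 39.6
```

nudge_tcp(plan="0,-0.1,0,0,0.05;0,-0.1,0,0,0.05;0,0,0,0,0.05")

```text
t: 38.15
eef_pos: [0.5879, 0.0431, 0.0557]
tool_rot: [0.003, 0.997, 0.078, 0.002]
contact_force: [2.2, -12.5, 7.3]
gripper_width: 0.176
grasp_force: 39.9
```

nudge_tcp(plan="0,-0.1,0,0,0.05;0,-0.05,0,0,0.05;0,0,0,0,0.05")

```text
t: 38.45
eef_pos: [0.5878, 0.0431, 0.0556]
tool_rot: [0.005, 0.997, 0.077, 0.002]
contact_force: [2.8, -19.2, 7.7]
gripper_width: 0.173
grasp_force: 40.4
```

To row units: -0.05 m is -2.5, -0.04 m is -2.

nudge_tcp(plan="0,-0.05,0,0,0.05;0,0,0,0,0.05;0,0,0,0,0.5;0,0,0,0,0.5;0,0,0,0,0.5;0,0,-1,0,0.5;0,0,-2,0,0.5;0,0,-2.5,0,0.5;0,0,-2.5,0,0.5;-1.5,1.5,0,0,0.5;-1.5,1.5,0,0,0.5;0,0,0,0,0.5;0,0,0,0,0.5")

```text
t: 39.75
eef_pos: [0.5348, -0.016, 0.2139]
tool_rot: [-0.0, 0.997, 0.08, 0.0]
contact_force: [0.7, 0.2, 0.4]
gripper_width: 0.502
grasp_force: 0.0
```

Run:
```python
from h import *
T,im=snap("w14"); s=bot.read_camera("side"); print(T[:3,3])
cv2.imwrite("pics/v14.png",np.hstack([im,cv2.resize(s[120:220,215:315],(288,288)).repeat(1,0) if 0 else cv2.copyMakeBorder(cv2.resize(s[120:220,215:315],(280,280)),0,104,0,0,cv2.BORDER_CONSTANT)]))
```

```text
[ 0.53483073 -0.01596829  0.21389111]
```

View pics/v14.png

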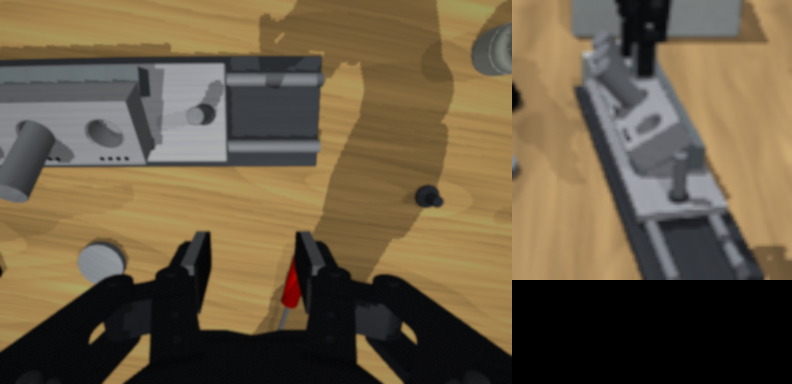

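The carriage stands at the stop end: the handle top is at (200,116), bare rails lie behind it, and the pieces are still seated. A quick numeric check, then hand in.

Run:
```python
from h import *
T=np.load("pics/w14.npy"); C=cam("wrist",T); e=disc(cv2.imread("pics/w14.png"),(200,116),9); m=np.load("mag.npz"); x=onz(C,(198,116),.0895); print(x,e,(x-[.6008,-.043,.0895])@m["y"])
print(bot.hand_in())
```

```text
[0.58750979 0.04037925 0.0895    ] (array([196.20203638, 116.03926754]), array([12.6, 19.2]), np.int32(198), 98.0) 0.08443124626535085
the job is handed in; nothing more can be done
None
```

I loaded all three pieces in order (short in pocket 1, medium in pocket 2, long in pocket 3), let each go on its pocket floor, slid the carriage about 85–88 mm until the push force climbed to 19 N without further movement, and handed in at about 40 s; I read that as the end stop but did not see it touch, and the hand-in returned no verdict.

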